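# Put the plain coupling away and shut the drawer

### The job

Stand the plain straight-sided grey pipe coupling upright in the open drawer of the small blue chest, let go of it, then push the drawer fully home, gently enough that the coupling stays standing inside. Leave the flanged coupling and the big nut where they are.

Things in the scene. Friction and masses are not known exactly. Their poses are not given: they have to be found in the camera images.
- coupling_mid (a point): The plain grey pipe coupling, a loose upright tube, 36 mm in diameter and 42 mm high, straight-sided, standing on the bench, 0.1 to 0.2 kg. The point is its centre, 21 mm above its foot; z is the tube's axis. It can be gripped across its diameter. Between the bench's right end and the chest stands a fixed blue vice holding a pipe with a white bulb; 0.4 m above the bench clears it.
- drawer_in (a point): Point on the inner floor of the open grey drawer, 14 mm above the bench; moves with it. -x is the way it opens, +x the way to push it shut, y across, z up. From here the drawer's inside runs 48 mm toward -x to the front panel, 102 mm toward +x to the back wall and 73 mm to each side. The side walls rise 45 mm above this floor, the front panel (12 mm thick) 64 mm.
- drawer (a joint): How far the grey drawer is open, in m: 0 is fully shut (panel against the chest), 0.13 the outer stop; starts 0.09 to 0.11 open. About 2 N of friction, stays where left, no latch. The blue chest is fixed, 170 mm deep, 180 wide, 88 high; with the drawer open by q its front edge lies q - 0.048 m from drawer_in toward +x (42 to 62 mm at the start).
- coupling_flanged: Bystander: a mottled light grey coupling with a wide flange at its foot, 50 mm in diameter, 30 mm high; loose. Origin at the centre of its underside. To be left alone.
- nut_brass: Bystander: a big pale brass-coloured hexagonal nut, 36 x 41 x 18 mm; loose. Origin at the centre of its underside. To be left alone.
- drawer_handle (a point): Middle of the steel bar handle on the drawer's front, 45 mm above the bench; axes as drawer_in. The bar is fixed to the drawer, 80 mm long along y, 10 mm thick, its axis 24 mm in front of the panel.

How it is judged:
By the outcome, as a careful person would: the job done as asked, in the order asked, and still so for the second after the job is handed in, with the robot touching nothing.
It also fails if it takes over 58 s, if anything falls off the work surface, if the arm or the gripper's body presses on something with over 40 N, if the wrist force passes 120 N, or if a joint passes its speed limit or range.

### The arm

A 6-joint arm with a two-finger parallel gripper is mounted at the origin on a cart in front of the work surface, level with it; the furniture and walls round the work are solid. World frame = base frame: x ahead of the robot, y to its left, z up, the work surface at z = 0. Lengths are in mm, angles in rad, forces in N, time in s.
With the tool pointing down it reaches from about 350 to 1000 mm from the base axis. Payload 7.1 kg.
Tool frame: the origin (TCP) lies on the mounting face of the last link; the fingertips stand 173 mm ahead of it and the grasp point (between the pads) lies 155 mm ahead of it; z points along the fingers, y is the line along which they close (so a half turn about z gives the same grasp; the last joint's range is limited). The gripper opens to 85 mm and grips with 20 to 120 N. Pads are 22 mm wide; open, the fingers measure 114 mm over their backs; the gripper's body (76 mm by 85 mm) begins 54 mm behind the grasp point. The pads swing forward as they close: fully open they stand 13 mm farther back than shut.
Start: joints at [-1.124, 0.423, 1.63, -0, 1.089, -0.019], TCP at [280.726, -558.39, 404.719] pointing down, gripper open.
Joint ranges: [-3, 3], [-0.9, 2.11], [0.09, 2.58], [-1.31, 4.45], [0.11, 2.69], [-2.54, 2.54]. Speed limits (rad/s): [2.39, 2.39, 3.01, 3.14, 3.14, 3.14].

### API

Orientations are given as a unit quaternion [x, y, z, w].
In Python, from workcell import sensors, capture, calibration, ticket, find_in, spot_point gives the robot as it stands.
- The arm moves only by the tool servo_tool, never from a script. Its argument "commands" is a list of rows, each a list of 5 numbers: the shift along the world's x, y, z in m, then the turn about the world's z in rad, then the opening, from 0 (shut) to 1 (fully open). A call has 1 to 20 rows; each row is the pose to reach, as a shift and turn from the pose commanded when the call began; what a row does not reach only later rows make up. A row lasts 1/8 s, in which the tool goes at most 62.5 mm and 10.7 degrees, less where a joint would pass 70% of its speed; a pose out of reach is approached as far as the arm can. A call with a gripper value outside its range is refused whole. The fingers move at their own pace and stop on an object; the grip force is fixed at half the most. Time passes only in rows, so rows that repeat a pose let the fingers close. It gives the time, the measured TCP pose, the force, the opening and the grip force at its end, in the units of the state.
- sensors.state(): the state, without advancing time (a new reading comes with each control period).
- capture(name): name is "scene" or "top" or "wrist"; returns (picture, depth): 420x560x3 uint8, red, green, blue; 420x560 float32, mm along the optical axis (not along the pixel's ray), 0 where there is no reading.
- calibration(name): a dict with "vertical_fov" (degrees; the focal length in pixels is half the picture's height over the tangent of half this angle, whatever the lens; pixels are square), "cx", "cy" (the principal point, pixels), "R" (3x3) and "t" (3): a world point X has camera coordinates R X + t. Camera axes: x right, y down, z forward; pixel columns grow to the right and rows downward; lengths in mm; the calibration is good to about 2 mm. A picture is of the moment at which its call begins: read the wrist's pose just before it. calibration takes no time and is no camera call; for the wrist camera it gives the pose at the moment of the call.
- ticket.close_job(): hands the job in; it is judged then, once.
Trained networks look in the newest picture that a camera, given by its name, has taken for a name from the list of things; names that differ only in an ending like _2 or _b are one class to them, and where a whole thing is asked for, a point or a joint stands for the part that bears it (a point fixed in the world has none). Each returns a list of dicts, best first, with "p" (0 to 1); they miss things now and then, are a little off and sometimes report something else, mostly with a low value. They report only what shows in the picture. A call takes as long as a camera call.
- find_in(camera, thing): "centre" ([x, y, z] in mm, in world coordinates, good to about 4 mm: the middle of the surface that is visible of it).
- spot_point(camera, thing): "centre" ([x, y, z] in mm, in world coordinates, good to about 4 mm: a listed point, or the origin of a listed thing).
The state is a dict: "time": time; "joints": joint angles; "joint_velocities": joint speeds; "tau": joint torques, N m; "ee_pos": TCP position; "tool_rot": TCP orientation; "wrist_force": force on the tool from outside, world axes, zero at the start; "wrist_torque": the same for the moment, N m; "grip_width": finger opening in mm; "grip_force": force on a finger pad.
Only numpy, scipy, OpenCV 4.12 (cv2) and the standard library are available. Lean on these libraries where they do the work, as an engineer would, in place of code of your own. Each camera call takes 0.05 s, during which the arm holds its last target. There are 200 camera calls.

## Working session

There is one attempt and no reset: what is moved stays moved. The work goes in short steps, Python scripts to look and compute and a tool call to move; the robot and the scene stay as the last step left them, time stands still between calls to the robot, and variables do not carry over. Pictures are saved under pics/ and viewed, at most 10 in all, crops included, and the job is handed in when it is done.

Besides the shell and the picture viewer there is one more tool, called after "Request:" as name(argument=value, ...), one argument or row to a line, values as JSON. servo_tool: Moves the arm, as the interface text tells. Its arguments: {"type":"object","properties":{"commands":{"type":"array"}},"required":["commands"]}

```bash
mkdir -p pics; cat > h.py <<'E'
import cv2, numpy as np
from workcell import sensors, capture, calibration, ticket, find_in, spot_point
def snap(cam,fn):
    p,d=capture(cam); cv2.imwrite('pics/'+fn,cv2.cvtColor(p,cv2.COLOR_RGB2BGR)); return p,d
def world(cam,d,u,v):
    c=calibration(cam); f=d.shape[0]/2/np.tan(np.radians(c['vertical_fov'])/2)
    z=d[v,u]; X=np.array([(u-c['cx'])*z/f,(v-c['cy'])*z/f,z]); return np.array(c['R']).T@(X-np.array(c['t']))
E
python3 - <<'E'
from h import *
for cam in ('scene','top'):
    p,d=snap(cam,cam+'1.png'); np.save(cam+'_d.npy',d)
    for n in ('coupling_mid','drawer_in','drawer_handle','coupling_flanged','nut_brass'):
        print(cam,n,[(np.round(r['centre']),round(r['p'],2)) for r in spot_point(cam,n)[:2]])
a=cv2.imread('pics/scene1.png');b=cv2.imread('pics/top1.png')
cv2.imwrite('pics/both.png',cv2.resize(np.vstack([a,b]),None,fx=.71,fy=.71))
s=sensors.state();print(s['time'],s['ee_pos'],s['tool_rot'])
E
```

```text
scene coupling_mid [(array([555., 391.,  19.]), 0.84)]
scene drawer_in [(array([561., 152.,  11.]), 0.73)]
scene drawer_handle [(array([484., 128.,  41.]), 0.82)]
scene coupling_flanged [(array([481., 471.,   0.]), 0.57)]
scene nut_brass [(array([440., 386.,   3.]), 0.81)]
top coupling_mid [(array([554., 391.,  20.]), 0.74)]
top drawer_in [(array([558., 146.,  12.]), 0.97)]
top drawer_handle [(array([480., 128.,  45.]), 0.95)]
top coupling_flanged [(array([481., 472.,  -3.]), 0.8)]
top nut_brass [(array([439., 384.,  -3.]), 0.54)]
0.6 [ 280.71749717 -558.37493194  404.71000489] [ 9.72999564e-01  2.30806949e-01 -1.27091268e-05 -1.10280927e-05]
```

View pics/both.png

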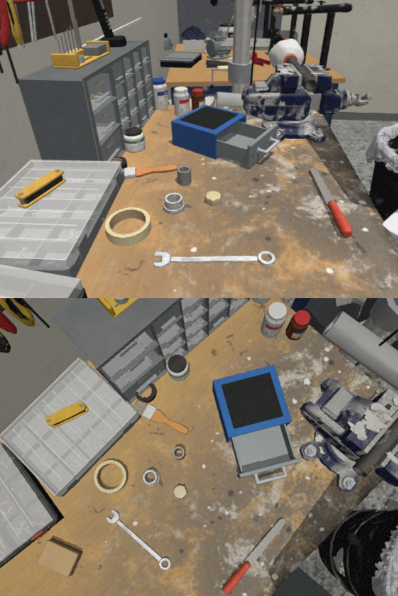

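The pictures (shown scaled, stacked) show the plain coupling at about (184,175) in scene and (180,452) in top. The chest with its open drawer is at about (262,425) in top, and the vice is to its right at about (345,420). Next I'll get the chest yaw and the obstacle heights from depth.

```bash
python3 - <<'E'
from h import *
d=np.load('top_d.npy');c=calibration('top');f=210/np.tan(np.radians(c['vertical_fov'])/2)
v,u=np.mgrid[:420,:560];X=np.stack([(u-c['cx'])*d/f,(v-c['cy'])*d/f,d],-1)-np.array(c['t']);W=X@np.array(c['R']);np.save('W.npy',W)
ok=d>0
m=ok&(abs(W[...,2]-88)<6)&(np.hypot(W[...,0]-680,W[...,1]-180)<150)
print('chest',m.sum(),cv2.minAreaRect(W[m][:,:2].astype(np.float32)))
m=ok&(abs(W[...,2]-78)<4)&(np.hypot(W[...,0]-500,W[...,1]-135)<100)
print('panel',m.sum(),cv2.minAreaRect(W[m][:,:2].astype(np.float32)), W[m].mean(0))
m=ok&(W[...,2]>25)&(np.hypot(W[...,0]-555,W[...,1]-391)<40)
print('coup',m.sum(),cv2.minAreaRect(W[m][:,:2].astype(np.float32)),W[m].max(0),W[m].min(0))
m=ok&(W[...,2]>150)&(W[...,0]>100)&(W[...,0]<700)&(W[...,1]<350)
print('tall',m.sum(),W[m].min(0),W[m].max(0))
m=ok&(W[...,2]>100)&(W[...,0]>100)&(W[...,1]>-300)&(W[...,1]<450)
print('>100',W[m].min(0),W[m].max(0))
m=ok&(W[...,2]>8)&(np.hypot(W[...,0]-555,W[...,1]-391)<100)&(np.hypot(W[...,0]-555,W[...,1]-391)>30)
print('near coup',np.round(W[m][::6]))
E
```

```text
chest 7733 ((697.2076416015625, 166.04055786132812), (173.8099365234375, 223.92529296875), 15.524972915649414)
panel 566 ((510.2972412109375, 135.959228515625), (11.935921669006348, 173.7920379638672), 15.648122787475586) [510.09872868 136.53604615  78.26163776]
coup 167 ((550.7740478515625, 390.67279052734375), (35.547035217285156, 34.52217483520508), 45.21708297729492) [568.50775175 408.20285152  46.3091312 ] [532.63012219 373.3158898   25.23675539]
tall 8907 [ 478.01435052 -132.45075333  150.015737  ] [699.93424354  21.8570886  214.16515627]
>100 [ 468.81897539 -206.87757005  100.02416377] [989.6378206  449.99396614 283.68454105]
near coup [[649. 423.  14.]
 [648. 426.  11.]
 [648. 413.  13.]
 [645. 426.  12.]
 [645. 413.  12.]
 [643. 436.  12.]
 [643. 424.  12.]
 [643. 411.  13.]
 [644. 398.  11.]
 [641. 423.  14.]
 [641. 411.  12.]
 [642. 398.  11.]
 [639. 424.  11.]
 [640. 411.   9.]
 [639. 398.  12.]
 [637. 421.  12.]
 [637. 408.  13.]
 [637. 395.  14.]
 [635. 423.  10.]
 [635. 410.  12.]
 [635. 397.  13.]
 [635. 385.  11.]
 [633. 411.   8.]
 [633. 397.  13.]
 [632. 384.  14.]
 [631. 412.  11.]
 [631. 400.  11.]
 [631. 387.   8.]
 [631. 374.  11.]
 [628. 404.  13.]
 [629. 391.  11.]
 [628. 378.  13.]
 [626. 408.  11.]
 [627. 395.  10.]
 [626. 382.  13.]
 [627. 370.  11.]
 [624. 399.  13.]
 [624. 386.  12.]
 [624. 374.  13.]
 [622. 399.  10.]
 [622. 386.  12.]
 [622. 373.  14.]
 [619. 395.  14.]
 [620. 382.  14.]
 [620. 369.  13.]
 [618. 382.  13.]
 [618. 369.  10.]
 [616. 380.  10.]
 [614. 384.  10.]
 [613. 371.  13.]
 [503. 472.  15.]
 [501. 470.  14.]
 [498. 473.  32.]
 [500. 464.  13.]
 [496. 467.  30.]
 [498. 458.  13.]
 [494. 461.  29.]
 [492. 463.  30.]
 [494. 454.  11.]
 [491. 454.  19.]
 [488. 454.  32.]
 [486. 454.  34.]
 [484. 454.  31.]
 [482. 456.  31.]
 [483. 447.   9.]
 [481. 448.  16.]
 [479. 449.  14.]
 [477. 447.   9.]
 [458. 385.  20.]
 [456. 385.  19.]]
```

Request:
servo_tool(
  commands=[
    [0, 0, 0.06, 0, 1],
    [0, 0, 0.12, 0, 1],
    [0, 0, 0.18, 0, 1],
    [0, 0, 0.18, 0, 1],
  ],
)

```text
time: 1.1
ee_pos: [280.9, -558.6, 591.1]
tool_rot: [0.973, 0.231, 0.001, 0.005]
wrist_force: [-0.3, -0.2, -0.6]
grip_width: 85.8
grip_force: 0.0
```

Request:
servo_tool(
  commands=[
    [0.016, 0.056, 0, -0.02, 1],
    [0.032, 0.112, 0, -0.04, 1],
    [0.048, 0.168, 0, -0.06, 1],
    [0.064, 0.224, 0, -0.08, 1],
    [0.08, 0.28, 0, -0.1, 1],
    [0.096, 0.336, 0, -0.12, 1],
    [0.112, 0.392, 0, -0.14, 1],
    [0.128, 0.448, 0, -0.16, 1],
    [0.144, 0.504, 0, -0.18, 1],
    [0.16, 0.56, 0, -0.194, 1],
    [0.176, 0.616, 0, -0.194, 1],
    [0.192, 0.672, 0, -0.194, 1],
    [0.208, 0.728, 0, -0.194, 1],
    [0.224, 0.784, 0, -0.194, 1],
    [0.24, 0.84, 0, -0.194, 1],
    [0.256, 0.896, 0, -0.194, 1],
    [0.272, 0.949, 0, -0.194, 1],
    [0.272, 0.949, -0.06, -0.194, 1],
    [0.272, 0.949, -0.12, -0.194, 1],
    [0.272, 0.949, -0.18, -0.194, 1],
  ],
)

```text
time: 3.6
ee_pos: [552.1, 390.5, 401.7]
tool_rot: [0.991, 0.136, -0.001, 0.0]
wrist_force: [0.8, 0.6, -0.6]
grip_width: 85.2
grip_force: 0.0
```

```bash
python3 - <<'E'
from h import *
s=sensors.state();print(s['time'],s['ee_pos'],s['tool_rot'],s['joints'])
p,d=snap('wrist','w1.png');c=calibration('wrist')
print([(np.round(r['centre'],1),round(r['p'],2)) for r in spot_point('wrist','coupling_mid')[:2]])
f=210/np.tan(np.radians(c['vertical_fov'])/2)
v,u=np.mgrid[:420,:560];W=(np.stack([(u-c['cx'])*d/f,(v-c['cy'])*d/f,d],-1)-np.array(c['t']))@np.array(c['R'])
m=(d>0)&(W[...,2]>30)&(W[...,2]<60)&(np.hypot(W[...,0]-553,W[...,1]-391)<35)
print(m.sum(),cv2.minAreaRect(W[m][:,:2].astype(np.float32)),np.median(W[m],0), cv2.minEnclosingCircle(W[m][:,:2].astype(np.float32)))
E
```

```text
3.6 [552.10833029 390.51437081 401.70849438] [ 9.90753704e-01  1.35671185e-01 -5.78454355e-04  3.05457188e-04] [ 5.98026510e-01  5.01566705e-01  1.50966965e+00 -3.45504591e-05
  1.13166423e+00  1.89665573e+00]
[(array([544.4, 389. ,  17. ]), 0.7)]
409 ((545.6632080078125, 384.50048828125), (34.817806243896484, 34.86534118652344), 61.16797637939453) [545.49649935 384.03444381  31.17772096] ((545.32177734375, 384.36602783203125), 17.909475326538086)
```

View pics/w1.png

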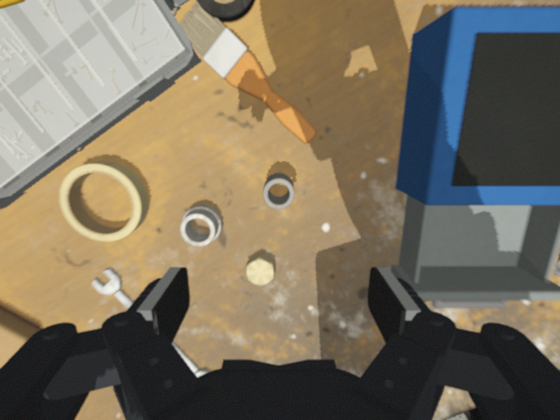

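The wrist view shows the plain coupling at (279,191), the flanged one at (200,228), the nut at (260,271) and the brush clear of the fingers. The arm hadn't settled, because the coupling's top read 31 mm instead of 42. I'll hold still and measure again.

Request:
servo_tool(
  commands=[
    [0, 0, -0.06, 0, 1],
    [0, 0, -0.1, 0, 1],
    [0, 0, -0.1, 0, 1],
    [0, 0, -0.1, 0, 1],
    [0, 0, -0.1, 0, 1],
  ],
)

```text
time: 4.32
ee_pos: [553.6, 391.2, 307.8]
tool_rot: [0.991, 0.135, 0.002, -0.001]
wrist_force: [-0.1, 0.5, -0.2]
grip_width: 85.4
grip_force: 0.0
```

```bash
cat >> h.py <<'E'
def cloud(cam):
    c=calibration(cam); p,d=capture(cam)
    f=210/np.tan(np.radians(c['vertical_fov'])/2); v,u=np.mgrid[:420,:560]
    return p,d,(np.stack([(u-c['cx'])*d/f,(v-c['cy'])*d/f,d],-1)-np.array(c['t']))@np.array(c['R'])
E
python3 - <<'E'
from h import *
s=sensors.state();print(s['time'],s['ee_pos'],s['tool_rot'],np.abs(s['joint_velocities']).max())
p,d,W=cloud('wrist')
m=(d>0)&(W[...,2]>34)&(W[...,2]<60)&(np.hypot(W[...,0]-550,W[...,1]-389)<35)
print(m.sum(),np.median(W[m],0), cv2.minEnclosingCircle(W[m][:,:2].astype(np.float32)))
m=(d>0)&(np.hypot(W[...,0]-550,W[...,1]-389)<60);print('bench z',np.percentile(W[m][:,2],[10,50,95]))
print([(np.round(r['centre'],1),round(r['p'],2)) for r in spot_point('wrist','coupling_mid')[:2]])
E
```

```text
4.325 [553.59699885 391.16154879 307.82151863] [ 0.9907793   0.13546647  0.00204778 -0.00101032] 0.010862969655772377
924 [551.98675507 389.06321518  40.08510349] ((551.419677734375, 388.68536376953125), 18.07989501953125)
bench z [ -1.56453555 199.39847882 228.18933334]
[(array([545. , 390.6,  16.7]), 0.74)]
```

Request:
servo_tool(
  commands=[
    [-0.002, -0.002, -0.04, 0, 1],
    [-0.002, -0.002, -0.08, 0, 1],
    [-0.002, -0.002, -0.11, 0, 1],
    [-0.002, -0.002, -0.123, 0, 1],
    [-0.002, -0.002, -0.123, 0, 1],
    [-0.002, -0.002, -0.123, 0, 0.6],
    [-0.002, -0.002, -0.123, 0, 0.45],
    [-0.002, -0.002, -0.123, 0, 0.3],
    [-0.002, -0.002, -0.123, 0, 0.3],
    [-0.002, -0.002, -0.123, 0, 0.2],
    [-0.002, -0.002, -0.123, 0, 0.2],
    [-0.002, -0.002, -0.123, 0, 0.2],
  ],
)

```text
time: 5.92
ee_pos: [551.1, 388.8, 183.0]
tool_rot: [0.991, 0.135, 0.001, -0.0]
wrist_force: [-0.2, -0.4, 5.3]
grip_width: 34.5
grip_force: 59.1
```

Request:
servo_tool(
  commands=[
    [0, 0, 0.03, 0, 0.2],
    [0, 0, 0.08, 0, 0.2],
    [0, 0, 0.13, 0, 0.2],
    [0.002, -0.04, 0.15, 0, 0.2],
    [0.004, -0.09, 0.15, 0, 0.2],
    [0.006, -0.14, 0.15, 0, 0.2],
    [0.009, -0.19, 0.15, 0, 0.2],
    [0.011, -0.225, 0.15, 0, 0.2],
    [0.011, -0.238, 0.15, 0, 0.2],
    [0.011, -0.238, 0.15, 0, 0.2],
    [0.011, -0.238, 0.15, 0, 0.2],
    [0.011, -0.238, 0.15, 0, 0.2],
  ],
)

```text
time: 7.42
ee_pos: [561.7, 151.8, 331.7]
tool_rot: [0.991, 0.136, 0.0, -0.0]
wrist_force: [-0.3, -0.8, -2.3]
grip_width: 34.4
grip_force: 60.1
```

```bash
python3 - <<'E'
from h import *
s=sensors.state();print(s['time'],s['ee_pos'],s['tool_rot'],s['grip_width'],np.abs(s['joint_velocities']).max())
p,d,W=cloud('wrist');cv2.imwrite('pics/w2.png',p[...,::-1])
p,d2=snap('scene','s2.png');p,d,T=cloud('top');cv2.imwrite('pics/t2.png',p[...,::-1])
a=np.array([.963,.269]);b=np.array([-.269,.963])
for n,C in (('wrist',W),('top',T)):
    q=(C[...,:2]-[562,151]);x=q@a;y=q@b;z=C[...,2]
    m=(abs(z-14)<8)&(abs(x)<45)&(abs(y)<80)
    print(n,'floor x',np.percentile(x[m],[1,99]),'y',np.percentile(y[m],[1,99]),np.median(z[m]),m.sum())
    m=(abs(z-78)<7)&(abs(x)<75)&(x<-30)&(abs(y)<100)
    print('panel',m.sum(),np.percentile(x[m],[2,98]) if m.any() else 0,np.percentile(y[m],[1,99]) if m.any() else 0)
    m=(abs(z-88)<6)&(x>20)&(x<150)&(abs(y)<110);print('chest front',np.percentile(x[m],1) if m.any() else 0)
print([(np.round(r['centre'],1),round(r['p'],2)) for r in spot_point('wrist','drawer_in')[:2]])
a=cv2.imread('pics/w2.png');b=cv2.imread('pics/s2.png')
cv2.imwrite('pics/c2.png',cv2.resize(np.vstack([a,b]),None,fx=.71,fy=.71))
E
```

```text
7.425 [561.65963329 151.75930728 331.69307575] [ 9.90679674e-01  1.36212243e-01  4.54332766e-05 -7.66897272e-05] 34.41668264046421 0.0020906039731276114
wrist floor x [-43.16933048  43.73984337] y [-75.65225714  70.30894542] 12.605507616884918 13409
panel 1013 [-58.23665884 -47.56956113] [-88.16809474  82.51655779]
chest front 53.134116896484535
top floor x [-44.43017984  44.13423878] y [-44.65342629  77.53625418] 14.854006150369921 1669
panel 405 [-59.62382151 -48.18651721] [-34.09158659  85.12488158]
chest front 52.154789330391544
[(array([560.7, 152.2,  15.8]), 0.83)]
```

View pics/c2.png

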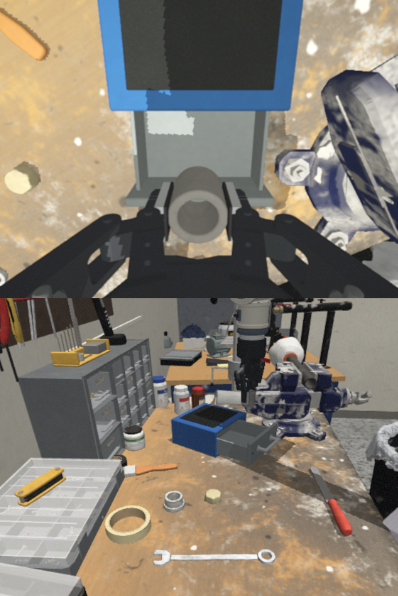

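Request:
servo_tool(
  commands=[
    [0, 0, -0.04, 0, 0.2],
    [0, 0, -0.08, 0, 0.2],
    [0, 0, -0.11, 0, 0.2],
    [0, 0, -0.125, 0, 0.2],
    [0, 0, -0.13, 0, 0.2],
    [0, 0, -0.133, 0, 0.2],
    [0, 0, -0.133, 0, 0.2],
    [0, 0, -0.133, 0, 0.2],
  ],
)

```text
time: 8.62
ee_pos: [562.0, 150.7, 199.5]
tool_rot: [0.991, 0.135, 0.001, -0.0]
wrist_force: [0.2, -0.6, -1.8]
grip_width: 34.4
grip_force: 60.1
```

Request:
servo_tool(
  commands=[
    [0, 0, -0.001, 0, 0.2],
    [0, 0, -0.002, 0, 0.2],
    [0, 0, -0.003, 0, 0.2],
    [0, 0, -0.003, 0, 0.2],
    [0, 0, -0.003, 0, 0.2],
  ],
)

```text
time: 9.25
ee_pos: [562.3, 150.8, 196.9]
tool_rot: [0.991, 0.135, 0.001, -0.0]
wrist_force: [-1.2, -0.6, 8.6]
grip_width: 34.6
grip_force: 61.3
```

Foot contact confirmed at 8.6 N. Now I'll open and lift.

Request:
servo_tool(
  commands=[
    [0, 0, 0, 0, 0.45],
    [0, 0, 0, 0, 0.5],
    [0, 0, 0, 0, 0.6],
    [0, 0, 0, 0, 0.7],
    [0, 0, 0, 0, 0.75],
    [0, 0, 0, 0, 0.75],
    [0, 0, 0.02, 0, 0.75],
    [0, 0, 0.05, 0, 0.75],
    [0, 0, 0.1, 0, 0.75],
    [0, 0, 0.16, 0, 0.75],
    [0, 0, 0.16, 0, 0.75],
    [0, 0, 0.16, 0, 0.75],
  ],
)

```text
time: 10.75
ee_pos: [561.3, 150.5, 356.6]
tool_rot: [0.991, 0.135, 0.001, -0.0]
wrist_force: [-0.5, -0.7, -0.2]
grip_width: 63.7
grip_force: 0.0
```

```bash
python3 - <<'E'
from h import *
s=sensors.state();print(s['time'],s['ee_pos'],s['tool_rot'],s['grip_width'],s['joints'])
p,d,W=cloud('wrist');cv2.imwrite('pics/w3.png',p[...,::-1])
m=(d>0)&(W[...,2]>48)&(W[...,2]<66)&(np.hypot(W[...,0]-562,W[...,1]-151)<32)
print(m.sum(),np.median(W[m],0), cv2.minEnclosingCircle(W[m][:,:2].astype(np.float32)))
print([(np.round(r['centre'],1),round(r['p'],2)) for r in spot_point('wrist','drawer_handle')[:2]])
E
```

```text
10.75 [561.34476451 150.52559784 356.58945828] [ 9.90777857e-01  1.35495192e-01  5.34682524e-04 -6.75495658e-05] 63.71609569164942 [2.41506498e-01 4.19036503e-01 1.76540834e+00 2.64877370e-05
 9.56070161e-01 1.54046103e+00]
722 [563.41776015 149.56432568  54.18912024] ((563.0824584960938, 149.4354248046875), 17.988994598388672)
[(array([481.1, 131.2,  43.1]), 0.88)]
```

View pics/w3.png

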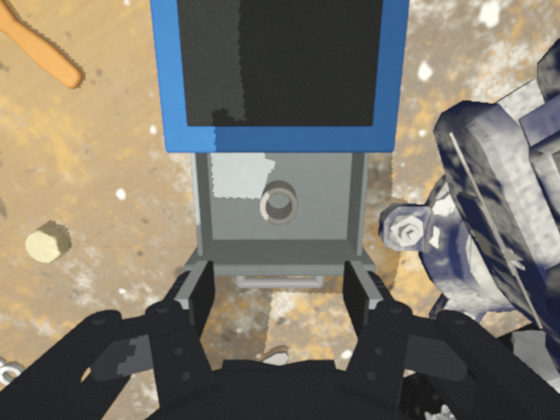

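The coupling stands upright at (279,205), with its top at 54 mm as expected. I'll close the fingers, then move in front of the handle and down.

Request:
servo_tool(
  commands=[
    [-0.03, -0.008, 0, 0, 0.3],
    [-0.075, -0.021, 0, 0, 0],
    [-0.119, -0.033, 0, 0, 0],
    [-0.119, -0.033, 0, 0, 0],
    [-0.119, -0.033, 0, 0, 0],
    [-0.119, -0.033, -0.05, 0, 0],
    [-0.119, -0.033, -0.1, 0, 0],
    [-0.119, -0.033, -0.14, 0, 0],
    [-0.119, -0.033, -0.152, 0, 0],
    [-0.119, -0.033, -0.152, 0, 0],
    [-0.119, -0.033, -0.152, 0, 0],
  ],
)

```text
time: 12.22
ee_pos: [443.6, 117.8, 204.8]
tool_rot: [0.991, 0.136, 0.001, -0.0]
wrist_force: [0.2, -0.1, -0.1]
grip_width: 0.1
grip_force: 0.0
```

```bash
python3 - <<'E'
from h import *
p,d=snap('scene','s4.png');p2,_=snap('wrist','w4.png')
a=cv2.resize(cv2.imread('pics/s4.png')[130:270,220:480],(560,302))
cv2.imwrite('pics/c4.png',np.vstack([a,cv2.resize(cv2.imread('pics/w4.png'),(400,298),).copy() if 0 else cv2.copyMakeBorder(cv2.resize(cv2.imread('pics/w4.png'),(392,294)),0,0,0,168,0)]))
E
```

```text
(no output)
```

View pics/c4.png

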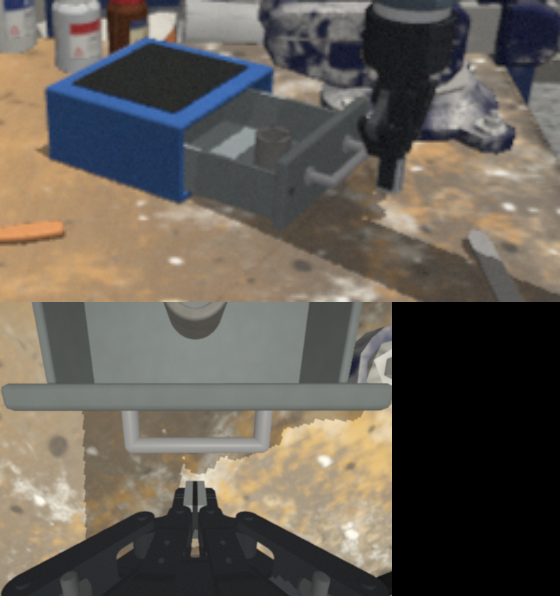

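The coupling is standing and the closed fingers are centred in front of the handle bar (about (195,445) in the lower image). Now I'll push gently.

Request:
servo_tool(
  commands=[
    [0.0077, 0.0022, 0, 0, 0],
    [0.0135, 0.0038, 0, 0, 0],
    [0.0173, 0.0048, 0, 0, 0],
    [0.0193, 0.0054, 0, 0, 0],
    [0.0212, 0.0059, 0, 0, 0],
    [0.0231, 0.0065, 0, 0, 0],
    [0.025, 0.007, 0, 0, 0],
    [0.027, 0.0075, 0, 0, 0],
    [0.0299, 0.0083, 0, 0, 0],
    [0.0327, 0.0091, 0, 0, 0],
    [0.0366, 0.0102, 0, 0, 0],
    [0.0404, 0.0113, 0, 0, 0],
    [0.0443, 0.0124, 0, 0, 0],
    [0.0482, 0.0135, 0, 0, 0],
    [0.052, 0.0145, 0, 0, 0],
    [0.0559, 0.0156, 0, 0, 0],
    [0.0597, 0.0167, 0, 0, 0],
    [0.0626, 0.0175, 0, 0, 0],
    [0.0645, 0.018, 0, 0, 0],
    [0.065, 0.0182, 0, 0, 0],
  ],
)

```text
time: 14.82
ee_pos: [507.8, 135.8, 203.7]
tool_rot: [0.991, 0.135, 0.0, 0.0]
wrist_force: [-1.7, 0.2, 0.1]
grip_width: 0.4
grip_force: 1.0
```

```bash
python3 - <<'E'
from h import *
s=sensors.state();print(s['ee_pos'],s['wrist_force'])
p,d,C=cloud('top')
a=np.array([.963,.269]);b=np.array([-.269,.963])
q=(C[...,:2]-[562,151]);x=q@a;y=q@b;z=C[...,2]
m=(abs(z-78)<5)&(abs(y)<80)&(x>-62)&(x<48);print('panel',m.sum(),np.percentile(x[m],[5,50,95]))
snap('scene','s5.png')
a=cv2.imread('pics/s5.png')[130:270,220:480];cv2.imwrite('pics/c5.png',cv2.resize(a,(780,420)))
E
```

```text
[507.82876204 135.80815341 203.71072994] [-1.69692794  0.21269813  0.09985839]
panel 213 [-15.91557036 -10.49740669  -4.84293247]
```

View pics/c5.png

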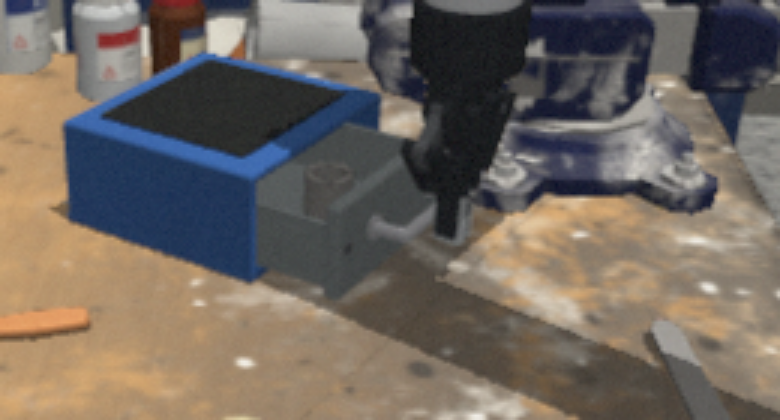

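The drawer is partly in, the coupling is upright at (328,187), and about 57 mm remain. I'll continue.

Request:
servo_tool(
  commands=[
    [0.001, 0.0003, 0, 0, 0],
    [0.0029, 0.0008, 0, 0, 0],
    [0.0058, 0.0016, 0, 0, 0],
    [0.0096, 0.0027, 0, 0, 0],
    [0.0135, 0.0038, 0, 0, 0],
    [0.0173, 0.0048, 0, 0, 0],
    [0.0212, 0.0059, 0, 0, 0],
    [0.025, 0.007, 0, 0, 0],
    [0.0289, 0.0081, 0, 0, 0],
    [0.0327, 0.0091, 0, 0, 0],
    [0.0366, 0.0102, 0, 0, 0],
    [0.0404, 0.0113, 0, 0, 0],
    [0.0443, 0.0124, 0, 0, 0],
    [0.0472, 0.0132, 0, 0, 0],
    [0.0491, 0.0137, 0, 0, 0],
    [0.0501, 0.014, 0, 0, 0],
    [0.0501, 0.014, 0, 0, 0],
  ],
)

```text
time: 17.05
ee_pos: [558.0, 149.8, 203.8]
tool_rot: [0.991, 0.136, 0.0, -0.0]
wrist_force: [-2.3, -0.0, -1.1]
grip_width: 0.1
grip_force: 0.6
```

Request:
servo_tool(
  commands=[
    [0.001, 0.0003, 0, 0, 0],
    [0.0019, 0.0005, 0, 0, 0],
    [0.0029, 0.0008, 0, 0, 0],
    [0.0034, 0.0009, 0, 0, 0],
    [0.0039, 0.0011, 0, 0, 0],
    [0.0039, 0.0011, 0, 0, 0],
  ],
)

```text
time: 17.8
ee_pos: [561.6, 150.9, 203.7]
tool_rot: [0.991, 0.136, -0.0, 0.0]
wrist_force: [-3.5, 0.4, 0.7]
grip_width: -0.2
grip_force: 1.6
```

Continue in 0.5 mm steps until the force rises at the stop.

Request:
servo_tool(
  commands=[
    [0.0005, 0.0001, 0, 0, 0],
    [0.001, 0.0003, 0, 0, 0],
    [0.0014, 0.0004, 0, 0, 0],
    [0.0019, 0.0005, 0, 0, 0],
    [0.0019, 0.0005, 0, 0, 0],
    [0.0019, 0.0005, 0, 0, 0],
  ],
)

```text
time: 18.55
ee_pos: [562.3, 151.1, 203.6]
tool_rot: [0.991, 0.136, -0.002, 0.0]
wrist_force: [-8.8, -1.6, 7.2]
grip_width: -0.1
grip_force: 4.6
```

Request:
servo_tool(
  commands=[
    [0.0005, 0.0001, 0, 0, 0],
    [0.001, 0.0003, 0, 0, 0],
    [0.001, 0.0003, 0, 0, 0],
    [0.001, 0.0003, 0, 0, 0],
  ],
)

```text
time: 19.05
ee_pos: [562.7, 151.2, 203.5]
tool_rot: [0.991, 0.136, -0.003, 0.0]
wrist_force: [-11.7, -3.4, 8.6]
grip_width: 0.0
grip_force: 6.2
```

```bash
python3 - <<'E'
from h import *
p,d,C=cloud('top')
a=np.array([.963,.269]);b=np.array([-.269,.963])
q=(C[...,:2]-[562,151]);x=q@a;y=q@b;z=C[...,2]
m=(abs(z-78)<4)&(abs(y)<80)&(x>30)&(x<56);print('panel',m.sum(),np.percentile(x[m],[5,50,95]))
snap('scene','s6.png')
a=cv2.imread('pics/s6.png')[130:270,220:480];cv2.imwrite('pics/c6.png',cv2.resize(a,(780,420)))
E
```

```text
panel 196 [39.71139983 44.99027386 50.82548655]
```

View pics/c6.png

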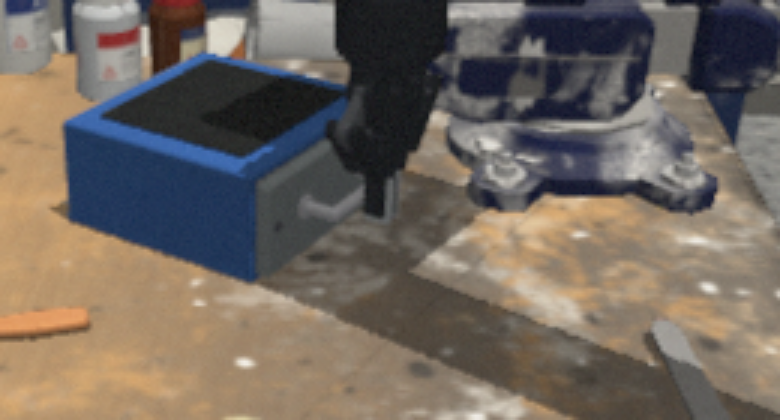

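The panel is flush with the chest and the force has risen to 12 N against about 2 N of drawer friction. Back off and check.

Request:
servo_tool(
  commands=[
    [-0.002, -0.0005, 0, 0, 0],
    [-0.005, -0.0014, 0, 0, 0],
    [-0.015, -0.004, 0, 0, 0],
    [-0.035, -0.01, 0, 0, 0],
    [-0.04, -0.011, 0, 0, 0],
    [-0.04, -0.011, 0.05, 0, 0],
    [-0.04, -0.011, 0.1, 0, 0],
    [-0.04, -0.011, 0.16, 0, 0],
    [-0.04, -0.011, 0.16, 0, 0],
    [-0.04, -0.011, 0.16, 0, 0],
  ],
)

```text
time: 20.4
ee_pos: [524.6, 140.7, 363.7]
tool_rot: [0.991, 0.135, 0.0, -0.0]
wrist_force: [-0.2, 0.8, -0.4]
grip_width: -0.2
grip_force: 0.0
```

```bash
python3 - <<'E'
from h import *
p,d,C=cloud('wrist');cv2.imwrite('pics/w7.png',p[...,::-1])
a=np.array([.963,.269]);b=np.array([-.269,.963])
q=(C[...,:2]-[562,151]);x=q@a;y=q@b;z=C[...,2]
m=(z>72)&(z<82)&(abs(y)<80)&(x>30)&(x<60);print('panel',m.sum(),np.percentile(x[m],[1,50,99]))
m=(z>84)&(z<94)&(abs(y)<80)&(x>30)&(x<100);print('chest',m.sum(),np.percentile(x[m],1))
m=(z<66)&(abs(y)<60)&(x>42)&(x<60);print('gap px',m.sum())
E
```

```text
panel 3420 [39.25299317 45.29222483 53.58007434]
chest 10415 54.37750780793565
gap px 120
```

View pics/w7.png

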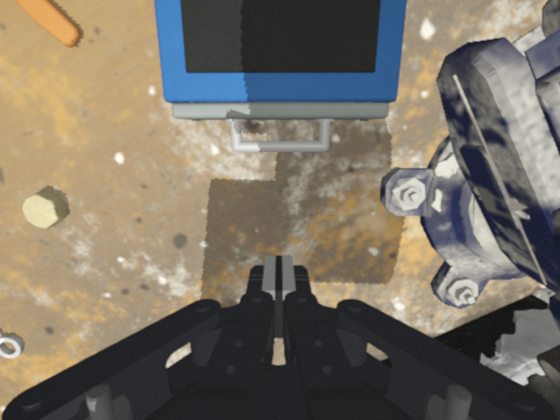

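Panel strip (rows 103–118) sits against the chest front, and the coupling, nut and vice are undisturbed. I'll do one gentle confirming push, slightly higher on the bar, to be sure the stop was the panel and not the gripper body.

Request:
servo_tool(
  commands=[
    [0, 0, -0.05, 0, 0],
    [0, 0, -0.1, 0, 0],
    [0, 0, -0.14, 0, 0],
    [0, 0, -0.151, 0, 0],
    [0.01, 0.003, -0.151, 0, 0],
    [0.02, 0.0055, -0.151, 0, 0],
    [0.028, 0.008, -0.151, 0, 0],
    [0.033, 0.009, -0.151, 0, 0],
    [0.035, 0.0098, -0.151, 0, 0],
    [0.037, 0.0103, -0.151, 0, 0],
    [0.038, 0.0106, -0.151, 0, 0],
    [0.039, 0.0109, -0.151, 0, 0],
    [0.04, 0.011, -0.151, 0, 0],
    [0.041, 0.0113, -0.151, 0, 0],
    [0.042, 0.0116, -0.151, 0, 0],
    [0.042, 0.0116, -0.151, 0, 0],
    [0.042, 0.0116, -0.151, 0, 0],
  ],
)

```text
time: 22.58
ee_pos: [563.4, 151.5, 212.1]
tool_rot: [0.991, 0.136, -0.005, 0.001]
wrist_force: [-14.3, -3.8, 11.9]
grip_width: 0.0
grip_force: 7.4
```

It stops at the same position with 14 N, so the drawer is home. I'll retract and hand in.

Request:
servo_tool(
  commands=[
    [-0.003, -0.0008, 0, 0, 0],
    [-0.006, -0.0017, 0, 0, 0],
    [-0.02, -0.0055, 0, 0, 0],
    [-0.042, -0.0116, 0, 0, 0],
    [-0.042, -0.0116, 0, 0, 0],
    [-0.042, -0.0116, 0.06, 0, 0],
    [-0.042, -0.0116, 0.12, 0, 0],
    [-0.042, -0.0116, 0.15, 0, 0],
    [-0.042, -0.0116, 0.15, 0, 0],
    [-0.042, -0.0116, 0.15, 0, 0],
  ],
)

```text
time: 23.82
ee_pos: [524.6, 140.7, 362.1]
tool_rot: [0.991, 0.135, -0.0, 0.0]
wrist_force: [0.4, 0.4, -1.0]
grip_width: -0.1
grip_force: 0.0
```

```bash
python3 - <<'E'
from h import *
p,d,C=cloud('wrist')
a=np.array([.963,.269]);b=np.array([-.269,.963])
q=(C[...,:2]-[562,151]);x=q@a;y=q@b;z=C[...,2]
m=(z>72)&(z<82)&(abs(y)<80)&(x>30)&(x<60);print('panel',m.sum(),np.percentile(x[m],[1,50,99]))
print(ticket.close_job())
E
```

```text
panel 3600 [39.62094301 45.65008139 53.30405583]
the job is handed in; nothing more can be done
None
```

I placed the coupling upright in the drawer, pushed the drawer gently to its stop and handed the job in at about 24 s; the coupling was last seen standing with about 57 mm left to close and is hidden now, and I never touched the flanged coupling or the nut.

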